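# Set the belt sealer to speed 6 and start it

### The arm

A 6-joint arm with a two-finger parallel gripper is mounted at the origin on the work surface. World frame = base frame: x ahead of the robot, y to its left, z up, the work surface at z = 0. Lengths are in m, angles in rad, forces in N, time in s.
With the tool pointing down it reaches from about 0.425 to 0.95 m from the base axis. Payload 14.7 kg.
Tool frame: the origin (TCP) lies midway between the tips of the shut fingers; the grasp point (between the pads) lies ctrl.grip_point_offset behind it (ctrl.grip_point_offset is the distance from the TCP to the grasp point, in m); y points along the fingers, z is the direction in which the jaws open and shut, and the axes are right-handed (so a half turn about y gives the same grasp; the last joint's range is limited). The gripper opens to 85 mm and grips with 20 to 120 N. Pads are 22 mm wide; open, the fingers measure 114 mm over their backs; the gripper's body (76 mm by 85 mm) begins 54 mm behind the grasp point. The pads swing forward as they close: fully open they stand 13 mm farther back than shut.
Start: joints at [-1.196, 0.48, 1.596, -0, 1.065, -0.047], TCP at [0.266, -0.593, 0.231] pointing down, gripper open.
Joint ranges: [-2.75, 2.75], [-0.82, 2.05], [0.23, 2.67], [-1.56, 4.7], [0.09, 2.69], [-2.92, 2.92]. Speed limits (rad/s): [1.89, 1.89, 2.39, 3.01, 3.01, 3.01].

### API

Orientations are given as a unit quaternion [w, x, y, z].
In Python, from station import ctrl gives the robot as it stands. The module is installed in compiled form; this text tells all that it offers.
- The arm moves only by the tool drive_tool, never from a script. Its argument "moves" is a list of rows, each an object of numbers: "dx", "dy", "dz": the shift along the tool's x, y, z in cm; "spin": the turn about the tool's y in rad. In form: [{"dx": .., "dy": .., "dz": .., "spin": ..}, ...]. A call has 1 to 20 rows; each row is the pose to reach, as a shift and turn from the pose commanded when the call began, along the tool's axes at that moment; what a row does not reach only later rows make up. A row lasts 1/8 s, in which the tool goes at most 62.5 mm and 10.7 degrees, less where a joint would pass 70% of its speed; a pose out of reach is approached as far as the arm can. A call with a gripper value outside its range is refused whole. "gripper" is the opening, from -1 (shut) to 1 (fully open), set as the call begins (left out, the last holds). The fingers move at their own pace and stop on an object; "grip_force" is the grip in N (left out, the last holds). Time passes only in rows, so rows that repeat a pose let the fingers close. It gives the time, the measured TCP pose, the force and the opening at its end, in the units of the state.
- ctrl.get_state(): the state, without advancing time (a new reading comes with each control period).
- ctrl.read_camera(name): name is "scene" or "top" or "wrist"; returns the picture (400x640x3 uint8, red, green, blue); there is no depth.
- ctrl.get_calibration(name): a dict with "mtx" (3x3 intrinsics, pixels), "R" (3x3) and "t" (3): a world point X has camera coordinates R X + t. Camera axes: x right, y down, z forward; pixel columns grow to the right and rows downward; lengths in m; the calibration is good to about 2 mm. A picture is of the moment at which its call begins: read the wrist's pose just before it. get_calibration takes no time and is no camera call; for the wrist camera it gives the pose at the moment of the call.
- ctrl.job_done(): hands the job in, once; it reports no verdict.
The state is a dict: "time": time; "joint_positions": joint angles; "joint_vel": joint speeds; "tau": joint torques, N m; "tcp_pos": TCP position; "tool_rot": TCP orientation; "force": force on the tool from outside, world axes, zero at the start; "moment": the same for the moment, N m; "width": finger opening in m.
Only numpy, scipy, OpenCV 4.12 (cv2) and the standard library are available. Lean on these libraries where they do the work, as an engineer would, in place of code of your own. Each camera call takes 0.05 s, during which the arm holds its last target.

### The job

Get the belt sealer running for the next batch: with a fingertip, gently push the pointer of the speed selector round, click by click, until it rests in position 6 (the sixth of the eight marks, counting clockwise from the shortest mark, which is 1), and only then press the green start button fully down and let it come back up. Do not pinch or force the selector, do not press the red stop button, and leave everything else on the bench standing where it is.

Things in the scene. Friction and masses are not known exactly. Their poses are not given: they have to be found in the camera images.
- console: the belt sealer's speed console, a grey box with a black top, fixed to the bench; 170 (its x) by 270 (its y) by 70 mm high. Origin at the centre of its underside, z up. Its yaw varies by up to about 20 degrees. The selector's axis stands at (0, +55) mm in its frame; the two buttons sit on the other half of the top, at about (+40, -85) and (-40, -85) mm, either one in either place
- selector (a joint): angle of the speed selector, rad, growing clockwise from above. Eight clicks 0.524 apart: 0 = position 1 (end stop), 2.618 = position 6, 3.665 = position 8 (end stop). Starts in 1, 2 or 3. At 0 the pointer points 105 degrees anticlockwise from the console's +x. Past half-way it snaps into the next click by itself and stays there. A click takes about 2 to 3 N at the pointer's end
- selector_axis (a point): on the selector's axis, at the top face of its steel disc (96 mm across, 12 mm thick; this face is 85 mm above the bench). A black hub 32 mm across stands 24 mm above the face. Eight white marks lie on the console's top round the disc, 57 to 69 mm from the axis, growing longer from 1 to 8
- pointer_end (a point): outer end of the orange pointer, half-way up it, 46 mm from the axis. The pointer is a radial fin on the disc from the hub out to 46 mm, 12 mm thick, its top 26 mm above the disc's face, a white line on top; push its flat side with a fingertip
- start_button_top (a point): centre of the top of the green start button, 28 mm across, about 92 mm above the bench when up, in a grey collar 44 mm across and 12 mm high
- start_button (a joint): travel of the green start button in m: 0 up, 0.006 fully down (about 5 N); springs back
- stop_button_top (a point): centre of the top of the red stop button, same size and height as the green one; not to be pressed
- stop_button (a joint): travel of the red stop button in m: 0 up, 0.006 fully down
- tin: loose tin with a blue label, 70 mm across, 100 mm high, to the left (+y) of the console; origin under its centre. Leave alone
- cup: loose white ceramic cup, 76 mm across, 65 mm high, to the right (-y) of the console; origin under its centre. Leave alone
- label_roll: loose roll of labels, ring 72 mm across, 40 mm high, lying flat. Leave alone
- carton: loose cardboard carton, 90 x 70 x 100 mm high; origin under its centre. Leave alone
- screwdriver: loose screwdriver lying on the bench. Leave alone
- jar: loose jar with a black cap, 76 mm across, 110 mm high; origin under its centre. Leave alone

How it is judged:
By the outcome, as a careful person would: the job done as asked, in the order asked, and still so for the second after the job is handed in, with the robot touching nothing.
It also fails if it takes over 42 s, if anything falls off the work surface, if the arm or the gripper's body presses on something with over 40 N, if the wrist force passes 120 N, or if a joint passes its speed limit or range.

## Working session

There is one attempt and no reset: what is moved stays moved. The work goes in short steps, Python scripts to look and compute and a tool call to move; the robot and the scene stay as the last step left them, time stands still between calls to the robot, and variables do not carry over. Pictures are saved under pics/ and viewed, and the job is handed in when it is done.

Besides the shell and the picture viewer there is one more tool, called after "Request:" by a JSON object that holds its "fn" and its "kwargs". drive_tool: Moves the arm, as the interface text tells. Its arguments: {"type":"object","properties":{"moves":{"type":"array"},"gripper":{"type":"number"},"grip_force":{"type":"number"}},"required":["moves"]}

```bash
mkdir -p pics; python3 - <<'E'
from station import ctrl
import cv2,numpy as np
s=ctrl.get_state();print(s['time'],s['tcp_pos'],s['tool_rot'],s['width'],ctrl.grip_point_offset)
for n in['scene','top']:
    im=ctrl.read_camera(n);cv2.imwrite(f'pics/{n}0.png',im[...,::-1]);np.save(f'{n}0.npy',im)
    c=ctrl.get_calibration(n);print(n,c)
E
```

```text
0.0 [ 0.26600556 -0.59262318  0.23069012] [ 0.1479688  -0.14809764  0.69185357 -0.69102168] 0.08527727250635862 0.0187
scene {'mtx': array([[365.58850896,   0.        , 321.97691782],
       [  0.        , 365.58850896, 194.90320364],
       [  0.        ,   0.        ,   1.        ]]), 'R': array([[ 0.8435944 ,  0.53677758, -0.01477583],
       [ 0.43240719, -0.69536764, -0.57401034],
       [-0.31839051,  0.47784273, -0.81871473]]), 't': array([-0.43574786, -0.1612396 ,  1.3807986 ])}
top {'mtx': array([[506.25136428,   0.        , 322.02132191],
       [  0.        , 506.25136428, 207.38389674],
       [  0.        ,   0.        ,   1.        ]]), 'R': array([[ 4.65389718e-03, -9.99989020e-01, -5.48058751e-04],
       [-9.97926290e-01, -4.60911057e-03, -6.42018362e-02],
       [ 6.41986053e-02,  8.45710981e-04, -9.97936783e-01]]), 't': array([-0.01169312,  0.50942276,  1.66837346])}
```

View pics/scene0.png

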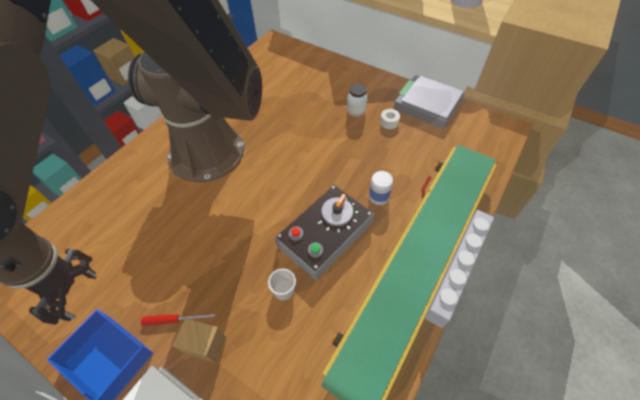

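View pics/top0.png

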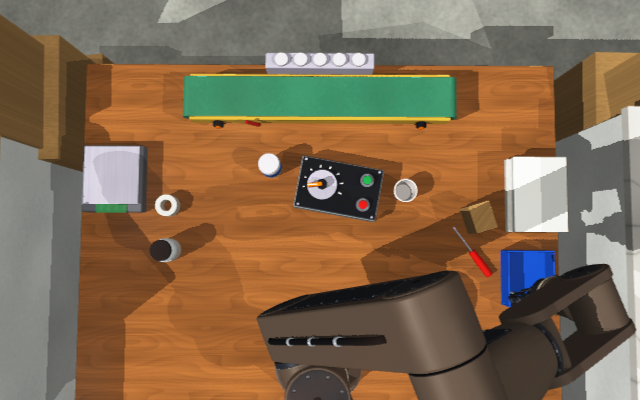

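The top view shows the console near (338,187). The disc is at about (322,184) with the orange pointer toward the left, green is at (367,180) and red at (363,204). The tin is at (269,163) and the cup at (405,189). Next I'll zoom in and measure.

```bash
cat > h.py <<'E'
import numpy as np,cv2
from station import ctrl
def ray(n,px,z,c=None):
    c=c or ctrl.get_calibration(n)
    d=c['R'].T@np.linalg.solve(c['mtx'],np.array([px[0],px[1],1.]))
    o=-c['R'].T@c['t']
    return o+d*(z-o[2])/d[2]
def proj(n,X,c=None):
    c=c or ctrl.get_calibration(n)
    p=c['mtx']@(c['R']@np.asarray(X,float)+c['t']);return p[:2]/p[2]
def blob(im,lo,hi,roi):
    x0,y0,x1,y1=roi
    h=cv2.cvtColor(im[y0:y1,x0:x1],cv2.COLOR_RGB2HSV)
    m=cv2.inRange(h,np.array(lo),np.array(hi))
    n,l,st,ce=cv2.connectedComponentsWithStats(m)
    if n<2:return None,0
    i=1+np.argmax(st[1:,4]);return ce[i]+[x0,y0],st[i,4]
E
python3 - <<'E'
from h import *
T=np.load('top0.npy');S=np.load('scene0.npy')
for n,im,roi in(('top',T,(285,145,395,230)),('scene',S,(265,175,385,280))):
    x0,y0,x1,y1=roi
    cv2.imwrite(f'pics/{n}z.png',cv2.resize(im[y0:y1,x0:x1,::-1],None,fx=6.5,fy=6.5 if n=='top' else 5.7,interpolation=cv2.INTER_CUBIC)[:600])
    for nm,lo,hi,z in(('green',(45,100,60),(85,255,255),.092),('red',(0,150,100),(6,255,255),.092),('orange',(7,130,150),(22,255,255),.105)):
        r=roi if nm!='orange' else ((304,170,340,200) if n=='top' else (322,190,355,220))
        p,a=blob(im,lo,hi,r); print(n,nm,p,a,ray(n,p,z) if a else '')
E
```

```text
top green [367.  179.5] 60 [ 0.59438174 -0.15243     0.092     ]
top red [362.49122807 204.21052632] 57 [ 0.51531003 -0.13801313  0.092     ]
top orange [314.45098039 183.84313725] 51 [0.57824606 0.01487739 0.105     ]
scene green [314.95 247.95] 60 [ 0.59369875 -0.15604156  0.092     ]
scene red [295.35294118 231.66666667] 51 [ 0.51596638 -0.14218017  0.092     ]
scene orange [350.49056604 192.45283019] 53 [0.58686779 0.05732948 0.105     ]
```

View pics/topz.png

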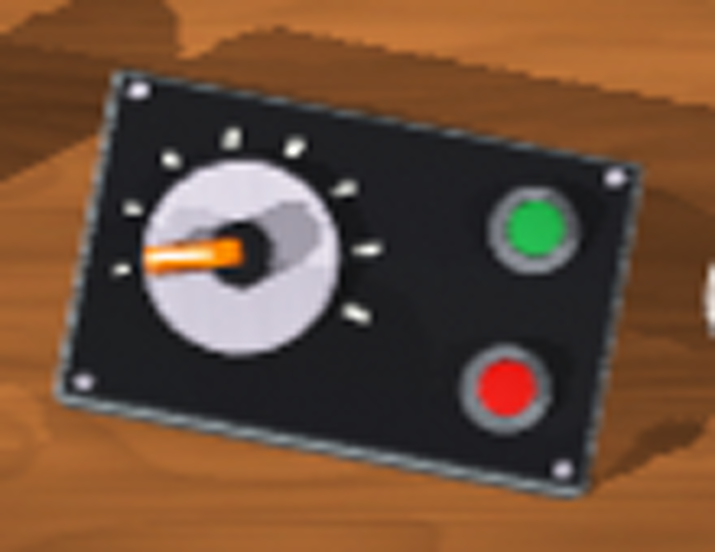

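View pics/scenez.png

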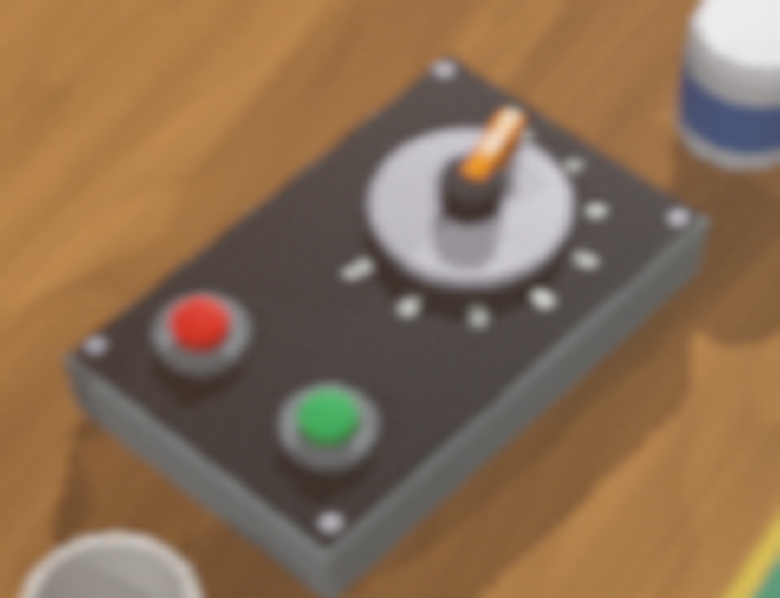

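```bash
python3 - <<'E'
from h import *
from scipy.spatial.transform import Rotation as R
s=ctrl.get_state();w,x,y,z=s['tool_rot'];M=R.from_quat([x,y,z,w]).as_matrix();print(M.round(3))
T=np.load('top0.npy');S=np.load('scene0.npy')
# disc: bright low-sat, contour ellipse
for n,p in(('top',(285+241/6.5,145+257/6.5)),('scene',(265+470/5.7,175+207/5.7))):
    print(n,'disc',ray(n,p,.085))
g=np.array([.594,-.154]);r=np.array([.5156,-.140]);ex=(g-r)/np.linalg.norm(g-r);print('yaw btn',np.degrees(np.arctan2(ex[1],ex[0])))
ey=np.array([-ex[1],ex[0]]);print('axis from buttons',(g+r)/2+ey*.14)
for n,b,f,pts in(('top',(285,145),6.5,[(138,90),(615,177),(562,468),(83,381)]),('scene',(265,175),5.7,[(678,217),(330,522),(95,345),(444,70)])):
    P=np.array([ray(n,(b[0]+u/f,b[1]+v/f),.072)[:2] for u,v in pts]);c=P.mean(0)
    e=(P[0]-P[1])+(P[3]-P[2]);yw=np.degrees(np.arctan2(e[1],e[0]))-90
    a=np.radians(yw+90);print(n,'bolts',c,yw,'axis',c+.055*np.array([np.cos(a),np.sin(a)]), 'start',c+np.array([[np.cos(a-np.pi/2),np.cos(a)],[np.sin(a-np.pi/2),np.sin(a)]])@[.04,-.085])
# pointer tip
for n,p,q in(('top',(285+145/6.5,145+257/6.5),(285+240/6.5,145+252/6.5)),('scene',(265+515/5.7,175+110/5.7),(265+478/5.7,175+175/5.7))):
    A=ray(n,p,.111);B=ray(n,q,.111);d=(A-B)[:2];print(n,A,B,np.degrees(np.arctan2(d[1],d[0])))
E
```

```text
[[-0.912 -0.     0.409]
 [-0.409  0.001 -0.912]
 [-0.    -1.    -0.001]]
top disc [ 0.57834287 -0.00922626  0.085     ]
scene disc [0.60808002 0.00381485 0.085     ]
yaw btn -10.124671655397803
axis from buttons [ 0.57941069 -0.00918014]
top bolts [ 0.56927091 -0.06303996] -10.102169659300017 axis [ 0.57891813 -0.00889265] start [ 0.59374143 -0.15373833]
scene bolts [ 0.59201887 -0.05057253] -14.463838527932253 axis [0.60575616 0.00268427] start [ 0.60952073 -0.14286925]
top [0.57527498 0.037268   0.111     ] [ 0.57792158 -0.00875499  0.111     ] 93.29123989879618
scene [0.60489096 0.05531462 0.111     ] [0.60898713 0.00845951 0.111     ] 94.99621540382142
```

Calibrated rays from the top view and from the buttons agree: axis at about (0.579, -0.009), yaw -10.1°. The pointer is at about 94°, where position 1 would be 94.9°, so it starts in position 1. I'll shut the gripper and move above the pointer's anticlockwise side, with tool x along the push direction.

Request:
{"fn": "drive_tool", "kwargs": {"gripper": -1, "moves": [{"dx":-2,"dy":0.1,"dz":-1.8,"spin":-0.12},{"dx":-5,"dy":0.3,"dz":-4.3,"spin":-0.28},{"dx":-8,"dy":0.5,"dz":-7,"spin":-0.44},{"dx":-11,"dy":0.7,"dz":-9.6,"spin":-0.6},{"dx":-14,"dy":0.9,"dz":-12.2,"spin":-0.76},{"dx":-17,"dy":1.1,"dz":-14.8,"spin":-0.92},{"dx":-20,"dy":1.3,"dz":-17.4,"spin":-1.08},{"dx":-23,"dy":1.5,"dz":-20,"spin":-1.24},{"dx":-26,"dy":1.7,"dz":-22.6,"spin":-1.4},{"dx":-29,"dy":1.9,"dz":-25.2,"spin":-1.56},{"dx":-32,"dy":2.1,"dz":-27.8,"spin":-1.72},{"dx":-35,"dy":2.3,"dz":-30.4,"spin":-1.88},{"dx":-38,"dy":2.5,"dz":-33,"spin":-2.04},{"dx":-41,"dy":2.7,"dz":-35.6,"spin":-2.2},{"dx":-44,"dy":2.9,"dz":-38.2,"spin":-2.36},{"dx":-47,"dy":3.0,"dz":-40.8,"spin":-2.52},{"dx":-49.5,"dy":3.1,"dz":-43,"spin":-2.68},{"dx":-51.6,"dy":3.1,"dz":-44.8,"spin":-2.805},{"dx":-51.6,"dy":3.1,"dz":-44.8,"spin":-2.805}]}}

```text
time: 2.48
tcp_pos: [0.5539, 0.0284, 0.2]
tool_rot: [0.706, -0.706, -0.031, 0.031]
force: [-0.1, -0.2, -1.1]
width: 0.0001
```

```bash
python3 - <<'E'
from h import *
from scipy.spatial.transform import Rotation as R
s=ctrl.get_state();w,x,y,z=s['tool_rot'];M=R.from_quat([x,y,z,w]).as_matrix();print(M.round(3),s['joint_positions'])
c=ctrl.get_calibration('wrist');im=ctrl.read_camera('wrist');cv2.imwrite('pics/w1.png',im[...,::-1]);np.save('w1.npy',im)
print(c['mtx'][0],'tcp px',proj('wrist',s['tcp_pos'],c))
for X in([.579,-.009,.085],[.5939,-.1539,.092],[.575,.037,.111]):print(proj('wrist',X,c))
im=ctrl.read_camera('scene');cv2.imwrite('pics/s1.png',cv2.resize(im[160:290,250:410,::-1],None,fx=4.6,fy=4.6,interpolation=2))
S=np.load('scene0.npy')
for nm,p in(('disc',(470,207)),):
    print(ray('scene',(265+p[0]/6.5,175+p[1]/5.7),.085))
P=np.array([ray('scene',(265+u/6.5,175+v/5.7),.072)[:2] for u,v in [(678,217),(330,522),(95,345),(444,70)]]);e=P[0]-P[1]+P[3]-P[2];print(P.mean(0),np.degrees(np.arctan2(e[1],e[0]))-90)
E
```

```text
[[ 0.996 -0.    -0.088]
 [ 0.088  0.     0.996]
 [-0.    -1.     0.   ]] [-3.47517627e-03  3.83371655e-01  1.85055166e+00  2.26180010e-04
  9.07863422e-01 -1.66264159e+00]
[360.11344096   0.         317.15803182] tcp px [312.67402216 268.77043254]
[262.54034057 223.90670886]
[ 66.01027223 229.76059604]
[323.64852324 237.0800773 ]
[ 0.58172268 -0.01261027  0.085     ]
[ 0.57027919 -0.06412747] -10.3395832770765
```

View pics/w1.png

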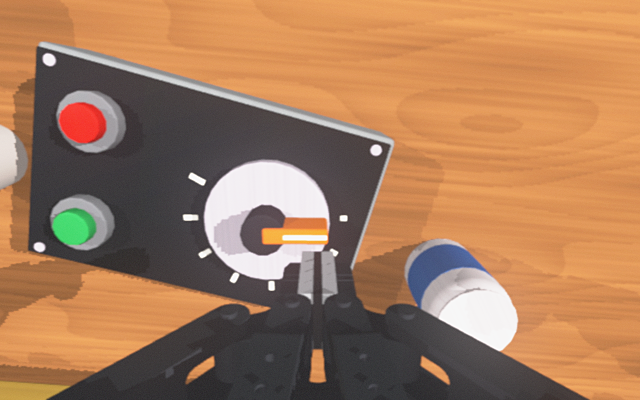

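View pics/s1.png

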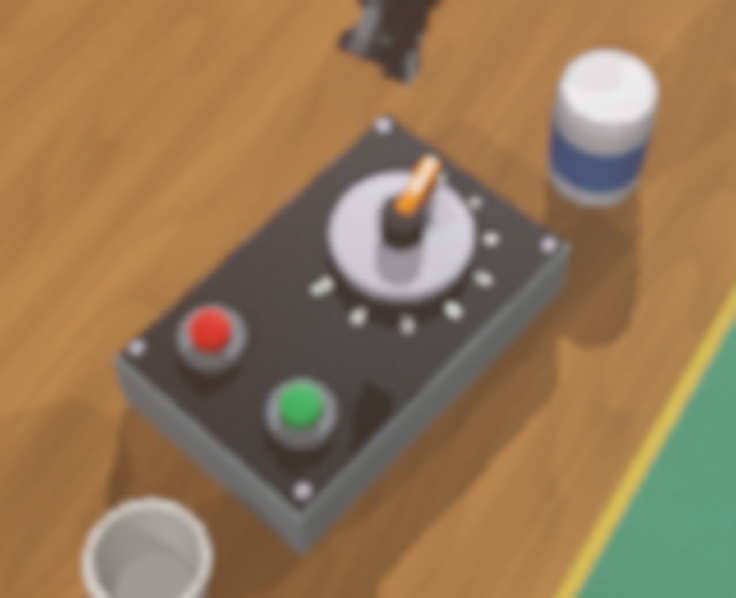

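The wrist view shows the shut finger tips at (318,252) and the pointer from hub (266,220) out to (328,238). Wrist projections are off by a common ~5 px, which is fine. I'll back off a little and descend beside the pointer.

Request:
{"fn": "drive_tool", "kwargs": {"moves": [{"dx":-1.1,"dy":1,"dz":-0.3},{"dx":-1.1,"dy":3,"dz":-0.3},{"dx":-1.1,"dy":5,"dz":-0.3},{"dx":-1.1,"dy":7,"dz":-0.3},{"dx":-1.1,"dy":8.5,"dz":-0.3},{"dx":-1.1,"dy":9.5,"dz":-0.3},{"dx":-1.1,"dy":10.3,"dz":-0.3},{"dx":-1.1,"dy":10.6,"dz":-0.3},{"dx":-1.1,"dy":10.6,"dz":-0.3}]}}

```text
validation failed for argument at $.mo...
```

```bash
python3 - <<'E'
from h import *
s=ctrl.get_state();print(s['time'],s['tcp_pos'],s['force'])
im=ctrl.read_camera('wrist');cv2.imwrite('pics/w2.png',im[...,::-1])
im=ctrl.read_camera('scene');cv2.imwrite('pics/s2.png',cv2.resize(im[160:290,250:410,::-1],None,fx=4.6,fy=4.6,interpolation=2))
E
```

```text
2.575 [0.55309986 0.02692667 0.19998381] [-0.04018709 -0.30384107 -0.77497287]
```

View pics/w2.png

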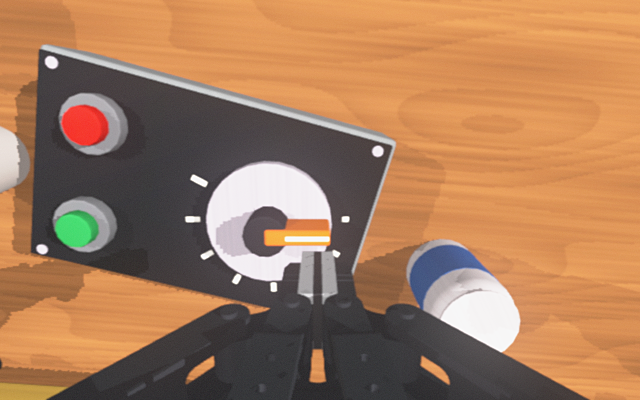

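View pics/s2.png

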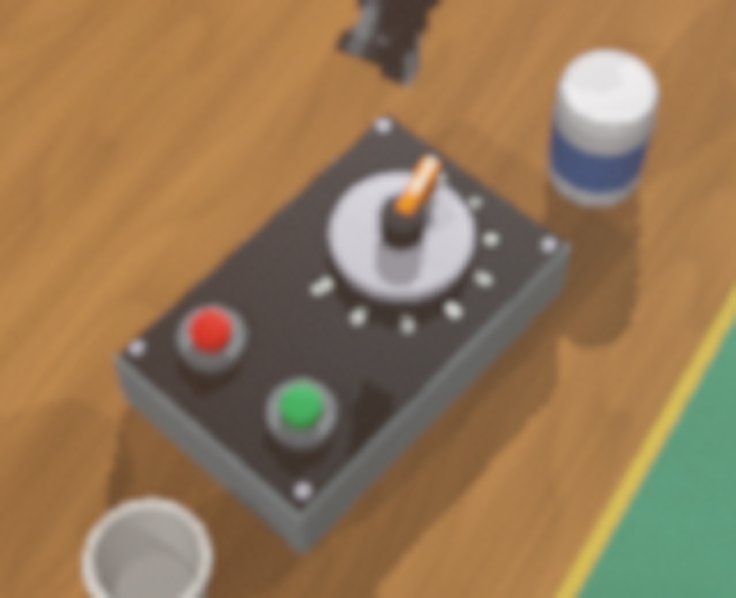

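That call was refused, most likely because each row needs all four keys. Nothing moved and the views are unchanged, so I'll resend it.

Request:
{"fn": "drive_tool", "kwargs": {"moves": [{"dx":-1.1,"dy":1,"dz":-0.2,"spin":0},{"dx":-1.1,"dy":3,"dz":-0.2,"spin":0},{"dx":-1.1,"dy":5,"dz":-0.2,"spin":0},{"dx":-1.1,"dy":7,"dz":-0.2,"spin":0},{"dx":-1.1,"dy":8.5,"dz":-0.2,"spin":0},{"dx":-1.1,"dy":9.5,"dz":-0.2,"spin":0},{"dx":-1.1,"dy":10.3,"dz":-0.2,"spin":0},{"dx":-1.1,"dy":10.6,"dz":-0.2,"spin":0},{"dx":-1.1,"dy":10.6,"dz":-0.2,"spin":0}]}}

```text
time: 3.8
tcp_pos: [0.5428, 0.0241, 0.0944]
tool_rot: [0.706, -0.706, -0.03, 0.03]
force: [0.5, 0.0, 0.7]
width: 0.0
```

```bash
python3 - <<'E'
from h import *
s=ctrl.get_state();print(s['time'],s['tcp_pos'],s['force'])
im=ctrl.read_camera('wrist');cv2.imwrite('pics/w3.png',im[...,::-1])
im=ctrl.read_camera('scene');cv2.imwrite('pics/s3.png',cv2.resize(im[160:290,250:410,::-1],None,fx=4.6,fy=4.6,interpolation=2))
E
```

```text
3.8 [0.54277468 0.0240599  0.09436597] [0.4725138  0.04243043 0.73815991]
```

View pics/w3.png

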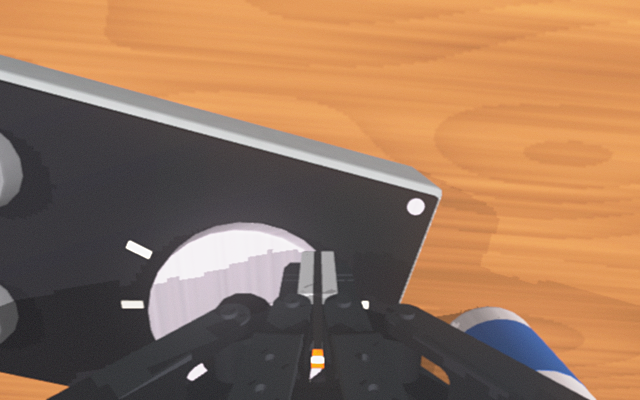

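View pics/s3.png

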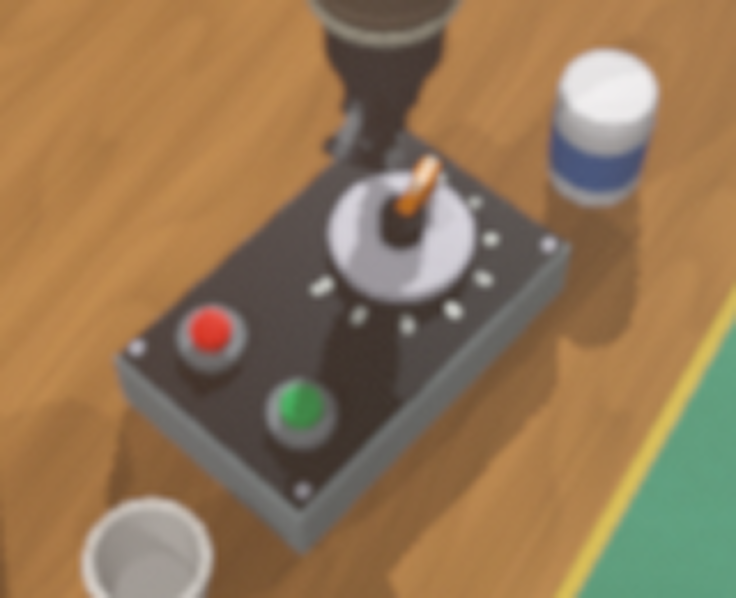

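The finger is beside the pointer on its anticlockwise side and free of it. I'll push through the first click to about 28° and check.

Request:
{"fn": "drive_tool", "kwargs": {"moves": [{"dx":0.5,"dy":0,"dz":0,"spin":0},{"dx":1.0,"dy":0,"dz":0,"spin":0},{"dx":1.3,"dy":0,"dz":0,"spin":0},{"dx":1.6,"dy":0,"dz":0,"spin":0},{"dx":1.88,"dy":0,"dz":0.11,"spin":0.07},{"dx":2.14,"dy":0,"dz":0.2,"spin":0.14},{"dx":2.4,"dy":0,"dz":0.27,"spin":0.21},{"dx":2.68,"dy":0,"dz":0.33,"spin":0.28},{"dx":2.95,"dy":0,"dz":0.36,"spin":0.35},{"dx":3.23,"dy":0,"dz":0.38,"spin":0.42},{"dx":3.51,"dy":0,"dz":0.38,"spin":0.49},{"dx":3.51,"dy":0,"dz":0.38,"spin":0.49}]}}

```text
time: 5.4
tcp_pos: [0.5775, 0.0308, 0.0942]
tool_rot: [-0.693, 0.693, -0.142, 0.142]
force: [0.0, 0.0, 0.1]
width: 0.0
```

```bash
python3 - <<'E'
from h import *
s=ctrl.get_state();print(s['time'],s['tcp_pos'],s['force'])
im=ctrl.read_camera('scene');cv2.imwrite('pics/s4.png',cv2.resize(im[160:290,250:410,::-1],None,fx=4.6,fy=4.6,interpolation=2))
E
```

```text
5.4 [0.57747854 0.03083671 0.09423252] [0.0184951  0.01174884 0.06447029]
```

View pics/s4.png

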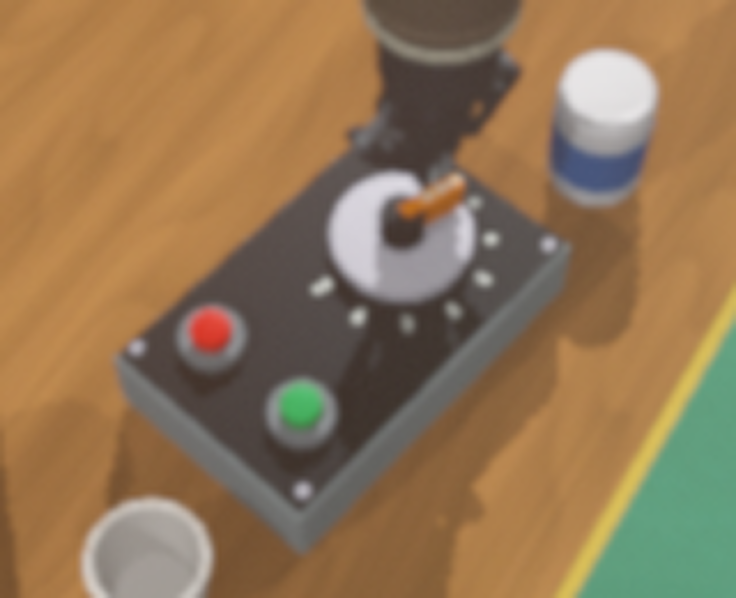

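The pointer moved one click, to position 2, with no residual force. Next are two more clicks.

Request:
{"fn": "drive_tool", "kwargs": {"moves": [{"dx":0.26,"dy":0,"dz":0.11,"spin":0.07},{"dx":0.52,"dy":0,"dz":0.2,"spin":0.14},{"dx":0.79,"dy":0,"dz":0.27,"spin":0.21},{"dx":1.06,"dy":0,"dz":0.33,"spin":0.28},{"dx":1.33,"dy":0,"dz":0.36,"spin":0.35},{"dx":1.61,"dy":0,"dz":0.38,"spin":0.42},{"dx":1.89,"dy":0,"dz":0.38,"spin":0.49},{"dx":1.89,"dy":0,"dz":0.38,"spin":0.49},{"dx":2.17,"dy":0,"dz":0.35,"spin":0.56},{"dx":2.44,"dy":0,"dz":0.31,"spin":0.63},{"dx":2.71,"dy":0,"dz":0.25,"spin":0.7},{"dx":2.98,"dy":0,"dz":0.17,"spin":0.77},{"dx":3.24,"dy":0,"dz":0.07,"spin":0.84},{"dx":3.49,"dy":0,"dz":-0.04,"spin":0.91},{"dx":3.73,"dy":0,"dz":-0.18,"spin":0.98},{"dx":3.97,"dy":0,"dz":-0.33,"spin":1.05},{"dx":3.97,"dy":0,"dz":-0.33,"spin":1.05}]}}

```text
time: 7.58
tcp_pos: [0.6124, 0.0121, 0.0943]
tool_rot: [-0.529, 0.529, -0.47, 0.47]
force: [-0.1, -0.1, 0.8]
width: -0.0001
```

```bash
python3 - <<'E'
from h import *
s=ctrl.get_state();print(s['time'],s['tcp_pos'],s['force'],s['joint_positions'])
im=ctrl.read_camera('scene');cv2.imwrite('pics/s5.png',cv2.resize(im[160:290,250:410,::-1],None,fx=4.6,fy=4.6,interpolation=2))
E
```

```text
7.575 [0.61241942 0.01207612 0.09426546] [-0.14200744 -0.0984003   0.84667594] [-2.97769454e-02  5.90189633e-01  1.80091945e+00  1.59617150e-05
  7.50604898e-01 -1.48179374e-01]
```

View pics/s5.png

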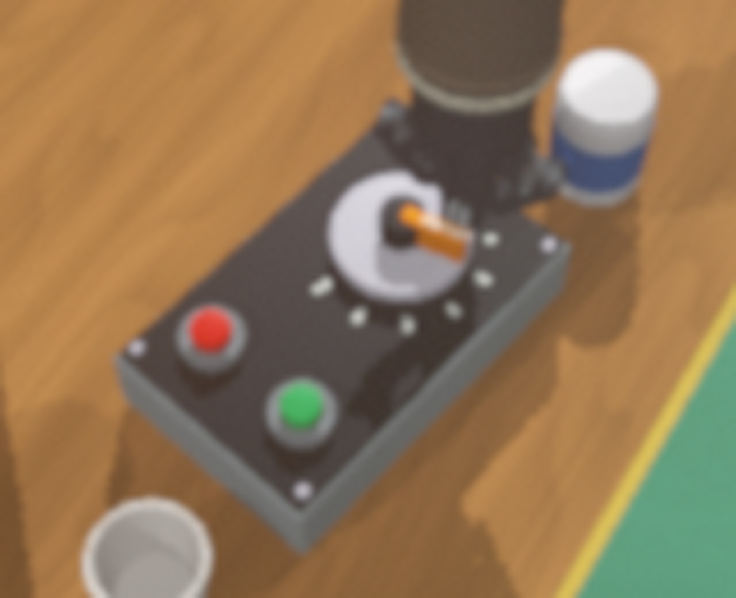

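The pointer is at position 4: its foot at (463,262) aims at the mark at (483,278). Two more clicks to go.

Request:
{"fn": "drive_tool", "kwargs": {"moves": [{"dx":0.26,"dy":0,"dz":0.11,"spin":0.07},{"dx":0.52,"dy":0,"dz":0.2,"spin":0.14},{"dx":0.79,"dy":0,"dz":0.27,"spin":0.21},{"dx":1.06,"dy":0,"dz":0.33,"spin":0.28},{"dx":1.33,"dy":0,"dz":0.36,"spin":0.35},{"dx":1.61,"dy":0,"dz":0.38,"spin":0.42},{"dx":1.89,"dy":0,"dz":0.38,"spin":0.49},{"dx":1.89,"dy":0,"dz":0.38,"spin":0.49},{"dx":2.17,"dy":0,"dz":0.35,"spin":0.56},{"dx":2.44,"dy":0,"dz":0.31,"spin":0.63},{"dx":2.71,"dy":0,"dz":0.25,"spin":0.7},{"dx":2.98,"dy":0,"dz":0.17,"spin":0.77},{"dx":3.24,"dy":0,"dz":0.07,"spin":0.84},{"dx":3.49,"dy":0,"dz":-0.04,"spin":0.91},{"dx":3.73,"dy":0,"dz":-0.18,"spin":0.98},{"dx":3.85,"dy":0,"dz":-0.25,"spin":1.015},{"dx":3.85,"dy":0,"dz":-0.25,"spin":1.015}]}}

```text
time: 9.75
tcp_pos: [0.6145, -0.0263, 0.0943]
tool_rot: [-0.234, 0.234, -0.667, 0.667]
force: [0.7, 0.2, 0.8]
width: 0.0001
```

```bash
python3 - <<'E'
from h import *
s=ctrl.get_state();print(s['time'],s['tcp_pos'],s['force'],s['joint_positions'])
im=ctrl.read_camera('scene');cv2.imwrite('pics/s6.png',cv2.resize(im[160:290,250:410,::-1],None,fx=4.6,fy=4.6,interpolation=2))
E
```

```text
9.75 [ 0.61448946 -0.02634638  0.09433835] [0.6675502  0.24230137 0.80670108] [-9.21351388e-02  5.92799589e-01  1.79494480e+00  5.38663266e-06
  7.53819780e-01  8.04904407e-01]
```

View pics/s6.png

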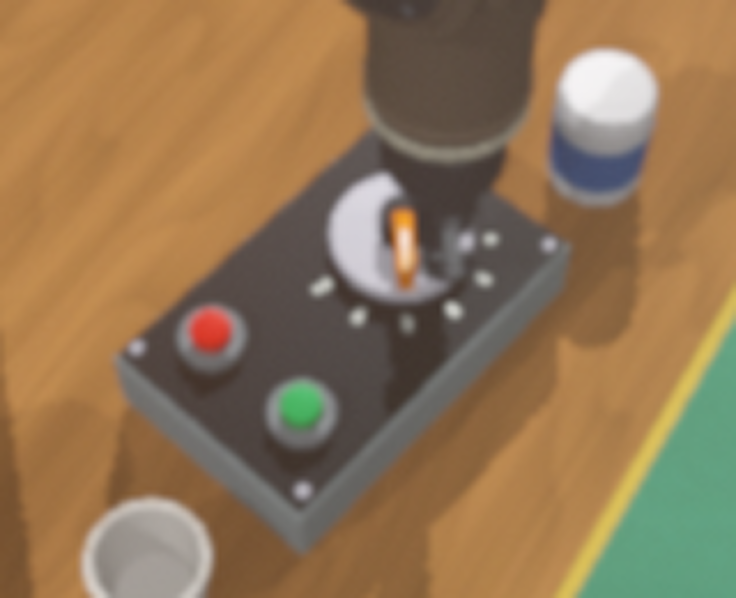

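The pointer now aims at (407,322), mark 6, since marks 7 and 8 follow at (358,316) and (320,285). I'll back off, lift, go over to the green button, and check before pressing.

Request:
{"fn": "drive_tool", "kwargs": {"moves": [{"dx":-0.4,"dy":0,"dz":0,"spin":0},{"dx":-1.0,"dy":0,"dz":0,"spin":0},{"dx":-1.2,"dy":-1,"dz":0,"spin":0},{"dx":-1.2,"dy":-3,"dz":0,"spin":0},{"dx":-1.2,"dy":-5,"dz":0,"spin":0},{"dx":-1.2,"dy":-6,"dz":0,"spin":0},{"dx":0.5,"dy":-6,"dz":1.3,"spin":0},{"dx":2.8,"dy":-6,"dz":3.2,"spin":0},{"dx":5.1,"dy":-6,"dz":5,"spin":0},{"dx":7.4,"dy":-6,"dz":6.8,"spin":0},{"dx":9,"dy":-6,"dz":8.1,"spin":0},{"dx":9.6,"dy":-6,"dz":8.6,"spin":0},{"dx":9.6,"dy":-6,"dz":8.6,"spin":0},{"dx":9.6,"dy":-6,"dz":8.6,"spin":0}]}}

```text
time: 11.55
tcp_pos: [0.593, -0.1527, 0.1542]
tool_rot: [0.233, -0.233, 0.668, -0.667]
force: [0.1, -0.5, 1.0]
width: 0.0
```

```bash
python3 - <<'E'
from h import *
from scipy.spatial.transform import Rotation as R
s=ctrl.get_state();print(s['time'],s['tcp_pos'],s['force'])
w,x,y,z=s['tool_rot'];M=R.from_quat([x,y,z,w]).as_matrix();print(M.round(3))
print('to green in tool cm',M.T@(np.array([.594,-.154,s['tcp_pos'][2]])-s['tcp_pos'])*100)
im=ctrl.read_camera('scene');a=cv2.resize(im[160:290,250:410,::-1],None,fx=4.6,fy=4.6,interpolation=2);cv2.imwrite('pics/s7.png',a)
im=ctrl.read_camera('top');cv2.imwrite('pics/t7.png',cv2.resize(im[145:230,285:395,::-1],None,fx=6.5,fy=6.5,interpolation=2))
im=ctrl.read_camera('wrist');cv2.imwrite('pics/w7.png',im[...,::-1])
E
```

```text
11.55 [ 0.59303941 -0.15274716  0.15423356] [ 0.05644047 -0.47595753  1.00519906]
[[-0.782 -0.     0.623]
 [-0.623  0.    -0.782]
 [-0.    -1.    -0.   ]]
to green in tool cm [ 2.87848207e-03 -3.09404107e-05  1.57845304e-01]
```

View pics/s7.png

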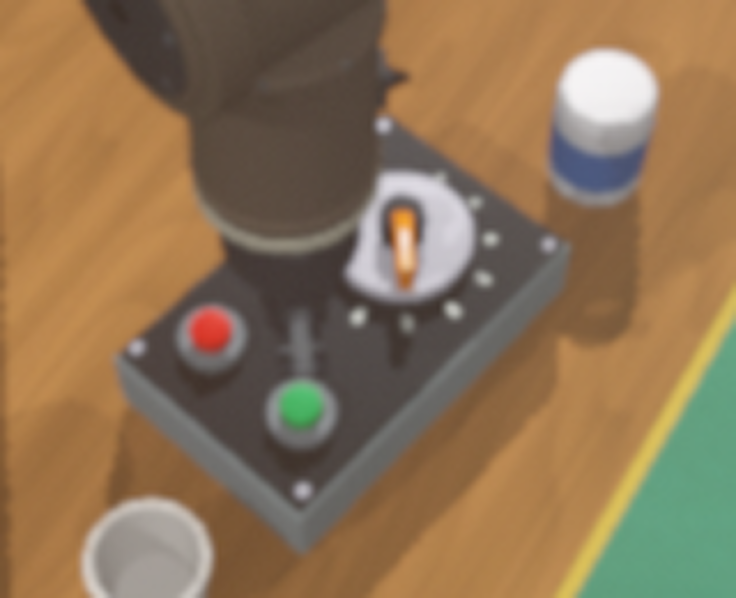

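View pics/t7.png

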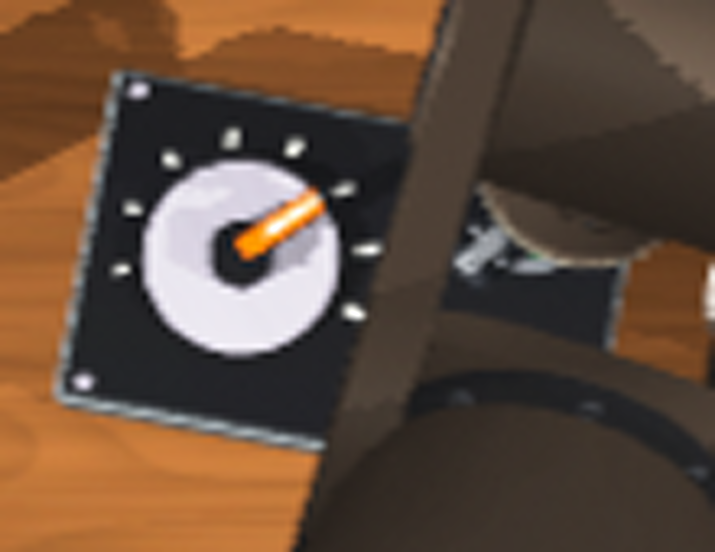

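View pics/w7.png

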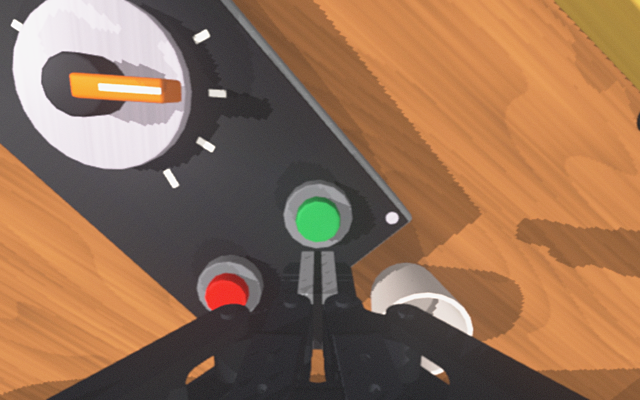

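From the top, the pointer aims at the sixth mark (343,188), counted clockwise from the shortest at (122,268). The wrist view agrees, and the fingertip is in line with the green button. Now I'll press in small steps while watching the force.

Request:
{"fn": "drive_tool", "kwargs": {"moves": [{"dx":0,"dy":1.5,"dz":0.1,"spin":0},{"dx":0,"dy":3.5,"dz":0.15,"spin":0},{"dx":0,"dy":5,"dz":0.15,"spin":0},{"dx":0,"dy":5.7,"dz":0.15,"spin":0},{"dx":0,"dy":6.1,"dz":0.15,"spin":0},{"dx":0,"dy":6.4,"dz":0.15,"spin":0},{"dx":0,"dy":6.6,"dz":0.15,"spin":0},{"dx":0,"dy":6.7,"dz":0.15,"spin":0},{"dx":0,"dy":6.7,"dz":0.15,"spin":0}]}}

```text
time: 12.82
tcp_pos: [0.594, -0.1546, 0.0875]
tool_rot: [-0.233, 0.233, -0.668, 0.668]
force: [-1.0, -0.1, 4.6]
width: -0.0001
```

Request:
{"fn": "drive_tool", "kwargs": {"moves": [{"dx":0,"dy":0.1,"dz":0,"spin":0},{"dx":0,"dy":0.2,"dz":0,"spin":0},{"dx":0,"dy":0.2,"dz":0,"spin":0},{"dx":0,"dy":0.2,"dz":0,"spin":0}]}}

```text
time: 13.32
tcp_pos: [0.594, -0.1547, 0.0859]
tool_rot: [-0.233, 0.233, -0.667, 0.668]
force: [-4.3, 1.2, 13.6]
width: -0.0001
```

Request:
{"fn": "drive_tool", "kwargs": {"moves": [{"dx":0,"dy":0.05,"dz":0,"spin":0},{"dx":0,"dy":0.1,"dz":0,"spin":0},{"dx":0,"dy":0.1,"dz":0,"spin":0}]}}

```text
time: 13.7
tcp_pos: [0.5941, -0.1547, 0.0857]
tool_rot: [-0.233, 0.233, -0.667, 0.668]
force: [-7.1, 2.4, 26.4]
width: 0.0002
```

The force rose from 4.6 to 26 N while the tip stopped at z ≈ 0.0857, so the button is on its end stop. I'll release it and lift clear.

Request:
{"fn": "drive_tool", "kwargs": {"moves": [{"dx":0,"dy":-0.3,"dz":0,"spin":0},{"dx":0,"dy":-0.8,"dz":0,"spin":0},{"dx":0,"dy":-2,"dz":0,"spin":0},{"dx":0,"dy":-4,"dz":0,"spin":0},{"dx":0,"dy":-7,"dz":0,"spin":0},{"dx":0,"dy":-10,"dz":0,"spin":0},{"dx":0,"dy":-12,"dz":0,"spin":0},{"dx":0,"dy":-12,"dz":0,"spin":0},{"dx":0,"dy":-12,"dz":0,"spin":0}]}}

```text
time: 14.82
tcp_pos: [0.5935, -0.1545, 0.2038]
tool_rot: [0.233, -0.233, 0.668, -0.667]
force: [0.7, 0.1, -0.7]
width: -0.0002
```

```bash
python3 - <<'E'
from h import *
s=ctrl.get_state();print(s['time'],s['tcp_pos'],s['force'])
im=ctrl.read_camera('scene');cv2.imwrite('pics/s8.png',im[...,::-1])
T=np.load('scene0.npy')
for nm,lo,hi in(('green',(45,100,60),(85,255,255)),('red',(0,150,100),(6,255,255))):
    for i in(T,im):print(nm,blob(i,lo,hi,(265,175,385,280)))
im=ctrl.read_camera('top');cv2.imwrite('pics/t8.png',im[...,::-1])
im=ctrl.read_camera('wrist');cv2.imwrite('pics/w8.png',im[...,::-1])
E
```

```text
14.825 [ 0.59346921 -0.15451016  0.20379884] [ 0.66548562  0.13621843 -0.72518238]
green (array([314.95, 247.95]), np.int32(60))
green (array([314.95, 247.95]), np.int32(60))
red (array([295.35294118, 231.66666667]), np.int32(51))
red (array([295.35294118, 231.66666667]), np.int32(51))
```

View pics/s8.png

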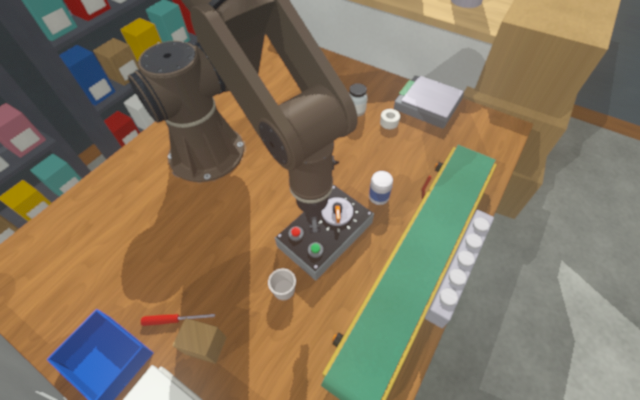

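View pics/t8.png

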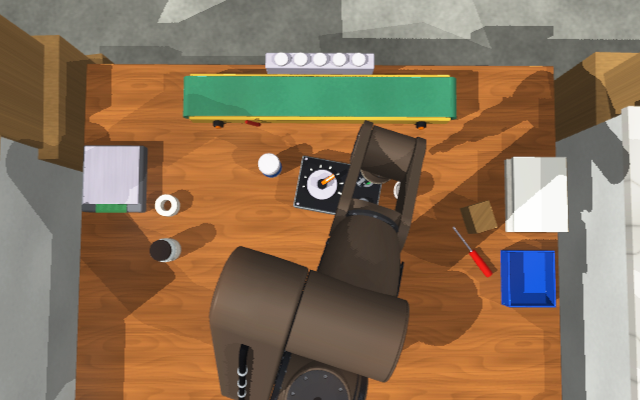

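View pics/w8.png

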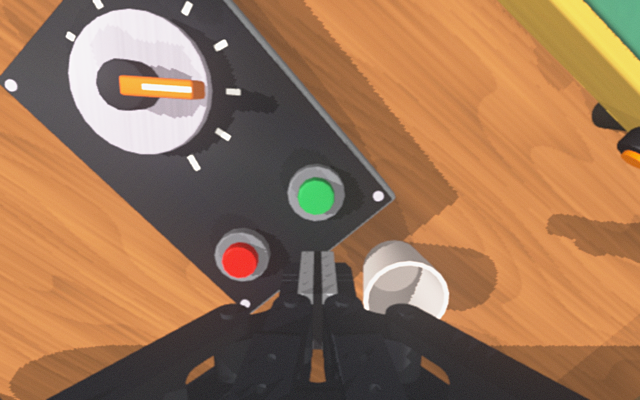

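The pointer still aims at mark 6 (wrist view: pointer (200,89) to the mark at (233,92), with two longer marks after it). Green is back up, its blob matching its start position to the pixel. Red is unchanged, the loose items stand where they were, and the tool is clear.

```bash
python3 -c "
from station import ctrl
ctrl.job_done();print(ctrl.get_state()['time'])"
```

```text
the job is handed in; nothing more can be done
the job is handed in; nothing more can be done
```

The selector is in position 6, and the green start button was then pressed fully down and released. I handed the job in shortly after 14.8 s of the 42 s allowed; no verdict is reported.

- **Selector:** I pushed the pointer's flat side with the shut fingertips, from position 1 through five clicks. Force readings after each push stayed at about 1 N or below. The top and wrist views showed it on the sixth mark before the press. The wrist view showed it still there afterwards.
- **Start button:** the tip stopped at about z = 0.0857 m while the force rose from 4.6 to 26 N, so the button had reached its end stop. That is well above the 5 N it needs. After release its image position matched the start exactly.
- **Everything else:** the red button was never touched, and the loose items look unmoved in the last pictures. The tool was clear, at z = 0.20 m.
- **Failures and disagreements:**
  - One move call was refused for missing keys, and nothing moved.
  - The wrist camera's projections were about 5 px off, and the cameras differed by a few mm on the selector axis. The pushes still landed as intended.
  - My first scene-view position estimates used a wrong zoom factor. I recomputed them before the tool went near the selector.

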